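# Rebuild a cart-wheel hub on its axle

### The job

Refit the hub of the nursery cart's wheel: slip the brass spacer and then the steel washer over the axle, and by pressing on the stack, firmly but without forcing it, drive the bearing that still stands proud fully home in the hub. Then slide the slotted keeper plate sideways, without forcing it, into the axle's groove above the washer until it is fully home and lies flat. Let go of everything, and leave the grease tin, the potted cactus and the wrench where they are.

Things in the scene. Friction and masses are not known exactly. Their poses are not given: they have to be found in the camera images.
- wheel: 260 mm cart wheel (black tyre, 80 mm high, green rim and hub) lying flat, fixed to the bench. Origin: on the bench, under the axle's middle; z up along the axle, yaw means nothing. An upright steel stub axle, 20 mm in diameter, top edge chamfered 2 mm, stands out of its middle to 131.5-145.5 mm above the bench: how far it stands through the wheel differs and is not measured.
- hub_rim (a point): Point on the axle's line level with the hub's rim (green tube, 60 mm across), 79 mm above the bench. In the hub round the axle is a ball bearing (steel, 47 mm across), a push fit, 4 to 6 mm short of its seat at the start. It slides down at about 10 N, stays put, and bottoms hard, its top then within 7 mm of the rim, above or below, 59.5 mm below the axle's top. Over 30 N spoils it.
- spacer_center (a point): Centre, half-way up, of the brass spacer: a plain tube, 30 mm outer diameter, 21.6 mm bore, 36 mm long, standing upright on the board at the start. z is its axis.
- washer_center (a point): Centre, half-way up, of the steel washer: 44 mm outer diameter, 21.6 mm bore, 8 mm thick, lying flat on the board at the start. z is its axis.
- keeper_grip (a point): Centre of the keeper plate's red grip: an upright fin 26 mm long (keeper's x), 10 mm thick (keeper's y), rising from 4 to 29 mm above the plate's underside. This point is 16.5 mm above the underside, and 33 mm from the slot's centre along the keeper's +x. The fin can be pinched across its 10 mm from above.
- keeper_slot (a point): Centre of the slot, half-way up the plate. Keeper: U-shaped dark steel plate, 4 mm thick, 44 mm wide, flat on the board; slot 16 mm wide, mouth flared, towards -x, prongs end 24 mm from this point; x points to the red grip. The axle's groove: 10 to 18.5 mm below its top a 14 mm core; over a stack that is home the plate has 1.5 mm of play. Enters from any side, home at the slot's end. Over 30 N bends it.
- board: Plywood board, 250 x 230 x 9 mm, fixed to the bench, on which spacer, washer and keeper lie at the start. Origin: centre of its underside; its top is 9 mm above the bench.
- grease_tin: Yellow-labelled grease tin, 72 mm across, 55 mm high, standing loose. Origin: centre of its underside.
- cactus_pot: Small terracotta pot with a cactus, 94 mm across, about 125 mm high, standing loose. Origin: centre of its underside.
- wrench: Loose steel wrench, 200 mm long, lying on the bench. Origin: on its underside, about the middle of its length.

How it is judged:
On the way, in this order (a step that is already met when the one before it is completed fails the run):
1. the spacer is on the axle (horizontal distance between spacer_center and hub_rim below 0.0025 m and z of spacer_center in the frame of hub_rim below 0.036 m and angle between spacer_center's own z axis and vertical below 0.08 rad), for 0.1 s.
2. the washer is on the axle, flat on the spacer (all of step 1 and horizontal distance between washer_center and hub_rim below 0.003 m and z of washer_center in the frame of spacer_center between 0.02 and 0.024 m and angle between washer_center's own z axis and vertical below 0.1 rad), for 0.2 s.
At the end, for the whole second after the job is handed in: Spacer round the axle, washer flat on it; keeper's slot within 3 mm of the axle's line, its plate on the washer (centre 4 to 9 mm above the washer's), tilted under 0.08 rad: in the groove, where it fits only with the bearing home within 1.5 mm. All at rest (all of step 2 and horizontal distance between keeper_slot and hub_rim below 0.003 m and z of keeper_slot in the frame of washer_center between 0.004 and 0.009 m and angle between keeper_slot's own z axis and vertical below 0.08 rad and linear speed of each of spacer, washer, keeper below 0.01 m/s); the robot touches nothing.
It fails at once if the stack is pressed by the fingers with more than 30 N (spacer against bearing, hub or axle) (contact force between spacer and wheel above 30 N and (contact force between the fingers and spacer above 1 N or contact force between the fingers and washer above 1 N)).
It fails at once if the keeper is forced with more than 30 N against axle or washer (contact force between keeper and wheel above 30 N or contact force between keeper and washer above 30 N).
It fails at once if the grease tin, the potted cactus or the wrench is moved by more than 20 mm (distance of any of grease_tin, cactus_pot, wrench from where it was at the start of the episode above 0.02 m).
It also fails if it takes over 72 s, if anything falls off the work surface, if the arm or the gripper's body presses on something with over 40 N, if the wrist force passes 120 N, or if a joint passes its speed limit or range.

### The arm

A 6-joint arm with a two-finger parallel gripper is mounted at the origin on the work surface. World frame = base frame: x ahead of the robot, y to its left, z up, the work surface at z = 0. Lengths are in m, angles in rad, forces in N, time in s.
With the tool pointing down it reaches from about 0.3 to 0.775 m from the base axis. Payload 14.6 kg.
Tool frame: the origin (TCP) lies midway between the tips of the shut fingers; the grasp point (between the pads) lies 19 mm behind it; z points along the fingers, y is the line along which they close (so a half turn about z gives the same grasp; the last joint's range is limited). The gripper opens to 94 mm and grips with 3 to 60 N. Pads are 16 mm wide; open, the fingers measure 119 mm over their backs; the gripper's body (75 mm by 177 mm) begins 78 mm behind the grasp point.
Start: joints at [1.178, 0.3, 1.521, -0, 1.321, -0.067], TCP at [0.176, 0.521, 0.205] pointing down, gripper open.
Joint ranges: [-3.03, 3.03], [-0.79, 2.21], [0.23, 2.52], [-1.04, 4.18], [0, 3.07], [-2.55, 2.55]. Speed limits (rad/s): [2.22, 2.22, 2.57, 3.14, 3.14, 3.14].

### API

Orientations are given as [roll, pitch, yaw] about the fixed x, y, z axes, in that order (R = Rz(yaw) Ry(pitch) Rx(roll)).
In Python, from plant import ctrl gives the robot as it stands.
- The arm moves only by the tool carry_out, never from a script. Its argument "targets" is a list that holds one entry, the list of rows, each a list of 5 numbers: the finger opening in m, from 0 to 0.094, then the shift along the world's x, y, z in m, then the turn about the world's z in rad. In form: [[[grip, dx, dy, dz, spin], ...]]. A call has 1 to 10 rows; each row is the pose to reach, as a shift and turn from the pose commanded when the call began; what a row does not reach only later rows make up. A row lasts 1/8 s, in which the tool goes at most 62.5 mm and 10.7 degrees, less where a joint would pass 70% of its speed; a pose out of reach is approached as far as the arm can. A call with a gripper value outside its range is refused whole. The fingers move at their own pace and stop on an object; "squeeze" is the grip in N (left out, the last holds). Time passes only in rows, so rows that repeat a pose let the fingers close. It gives the time, the measured TCP pose, the force, the opening and the grip force at its end, in the units of the state.
- ctrl.get_obs(): the state, without advancing time (a new reading comes with each control period).
- ctrl.grab_frame(name): name is "side" or "top" or "wrist"; returns a dict with "image" (400x640x3 uint8, red, green, blue), "z_map" (400x640 float32, m along the optical axis (not along the pixel's ray), 0 where there is no reading), "camera_matrix" (3x3 intrinsics, pixels), "R" (3x3) and "t" (3): a world point X has camera coordinates R X + t. Camera axes: x right, y down, z forward; pixel columns grow to the right and rows downward; lengths in m; the calibration is good to about 2 mm. A picture is of the moment at which its call begins.
- ctrl.close_job(): hands the job in; it is judged then, once.
Trained networks look in a picture, given as the dict that the camera call returned (one of the last four; its "shot" number tells which), for a name from the list of things; names that differ only in an ending like _2 or _b are one class to them, and where a whole thing is asked for, a point or a joint stands for the part that bears it (a point fixed in the world has none). Each returns a list of dicts, best first, with "score" (0 to 1); they miss things now and then, are a little off and sometimes report something else, mostly with a low value. They report only what shows in the picture. A call takes as long as a camera call.
- ctrl.look_for(picture, label): "box" ([left, top, right, bottom] in pixels, round what is visible of it).
- ctrl.masks_of(picture, label): "pixels" (400x640 bool, what is visible of it) and "box" ([left, top, right, bottom] in pixels, round what is visible of it).
The state is a dict: "time_s": time; "q": joint angles; "qvel": joint speeds; "joint_efforts": joint torques, N m; "position": TCP position; "ee_rot": TCP orientation; "wrist_force": force on the tool from outside, world axes, zero at the start; "wrist_torque": the same for the moment, N m; "gripper_width": opening from 0.0 (shut) to 1.0 (fully open); "grasp_force": force on a finger pad.
Only numpy, scipy, OpenCV 4.12 (cv2) and the standard library are available. Lean on these libraries where they do the work, as an engineer would, in place of code of your own. Each camera call takes 0.05 s, during which the arm holds its last target. There are 200 camera calls.

## Working session

There is one attempt and no reset: what is moved stays moved. The work goes in short steps, Python scripts to look and compute and a tool call to move; the robot and the scene stay as the last step left them, time stands still between calls to the robot, and variables do not carry over. Pictures are saved under pics/ and viewed, at most 10 in all, crops included, and the job is handed in when it is done.

Besides the shell and the picture viewer there is one more tool, called after "Call:" in YAML: its name, and indented under it one key for each argument. carry_out: Moves the arm, as the interface text tells. Its arguments: {"type":"object","properties":{"targets":{"type":"array","items":{"type":"array","items":{"type":"array","items":{"type":"number"}}}},"squeeze":{"type":"number"}},"required":["targets"]}

```bash
mkdir -p pics; cat > h.py <<'E'
import numpy as np, cv2
from plant import ctrl
def pts(f,mask=None):
    z=f["z_map"]; v,u=np.nonzero((z>0)&(mask if mask is not None else True))
    d=z[v,u]; K=f["camera_matrix"]
    c=np.stack([(u-K[0,2])/K[0,0]*d,(v-K[1,2])/K[1,1]*d,d],1)
    return (c-f["t"])@f["R"],u,v
def save(f,n): cv2.imwrite(f"pics/{n}.png",f["image"][:,:,::-1])
E
python3 - <<'E'
from h import *
o=ctrl.get_obs(); print(o)
fs={}
for n in("top","side"):
    f=ctrl.grab_frame(n); fs[n]=f; save(f,n+"0")
    print(n,-f["R"].T@f["t"])
    for l in("wheel","spacer_center","washer_center","keeper_slot","grease_tin","cactus_pot","wrench","board"):
        m=ctrl.masks_of(f,l)
        for r in m[:1]:
            P,u,v=pts(f,r["pixels"])
            print(l,round(r["score"],2),r["box"],np.median(P,0).round(3),P.min(0).round(3),P.max(0).round(3),len(P))
E
```

```text
{'time_s': 0.0, 'q': array([ 1.17839055e+00,  3.00493280e-01,  1.52159300e+00,  1.32567706e-05,
        1.32072204e+00, -6.65771844e-02]), 'qvel': array([-0.00098838, -0.00090464,  0.00051166, -0.0003029 ,  0.00109821,
        0.00084941]), 'joint_efforts': array([ 1.29913104e-03, -5.31800544e+01, -3.52736163e+01,  7.08894082e-02,
        2.44095043e-02, -6.38371216e-05]), 'position': array([0.17593411, 0.52081241, 0.20486913]), 'ee_rot': array([-3.14038054e+00, -9.36876319e-05,  2.81576072e+00]), 'wrist_force': array([-0.5545798 , -0.33689007, -0.12014226]), 'wrist_torque': array([ 0.02035953,  0.02636843, -0.00108816]), 'grasp_force': 0.0, 'gripper_width': 1.0011212055096164}
top [0.38641677 0.01402435 1.24963339]
wheel 0.56 [221.3, 180.2, 313.4, 268.7] [0.512 0.163 0.074] [ 0.384  0.037 -0.006] [0.656 0.309 0.136] 6231
spacer_center 0.39 [375.4, 231.0, 384.3, 237.8] [ 0.484 -0.167  0.04 ] [ 0.475 -0.173  0.006] [ 0.498 -0.146  0.051] 38
washer_center 0.43 [408.0, 233.7, 422.2, 249.6] [ 0.466 -0.277  0.016] [ 0.445 -0.298  0.004] [ 0.49  -0.257  0.022] 153
keeper_slot 0.54 [372.8, 
[... 698 characters left out ...]
acer_center 0.78 [286.4, 265.2, 301.4, 289.0] [ 0.484 -0.169  0.035] [ 0.471 -0.177  0.008] [ 0.499 -0.145  0.049] 245
washer_center 0.73 [325.0, 347.3, 386.3, 397.4] [ 0.52  -0.449  0.078] [ 0.478 -0.487 -0.001] [ 0.593 -0.375  0.122] 2580
keeper_slot 0.65 [327.3, 267.4, 356.4, 302.7] [ 0.568 -0.197  0.014] [ 0.552 -0.24   0.008] [ 0.604 -0.165  0.041] 421
grease_tin 0.7 [347.8, 201.4, 370.0, 229.7] [ 0.69  -0.01   0.046] [ 0.661 -0.027  0.004] [0.727 0.043 0.058] 682
cactus_pot 0.79 [326.2, 346.9, 387.6, 399.4] [ 0.521 -0.449  0.078] [ 0.478 -0.487 -0.002] [ 0.596 -0.349  0.122] 2619
wrench 0.69 [234.2, 158.8, 288.4, 169.5] [0.491 0.439 0.007] [ 0.399  0.41  -0.002] [0.595 0.471 0.011] 206
```

```bash
python3 - <<'E'
import cv2,numpy as np
a=cv2.imread("pics/top0.png")[140:290,150:510]; b=cv2.imread("pics/side0.png")[150:400,200:420]
a=cv2.resize(a,None,fx=2.2,fy=2.2,interpolation=cv2.INTER_CUBIC)
cv2.imwrite("pics/c0.png",a)
E
```

```text
(no output)
```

View pics/c0.png

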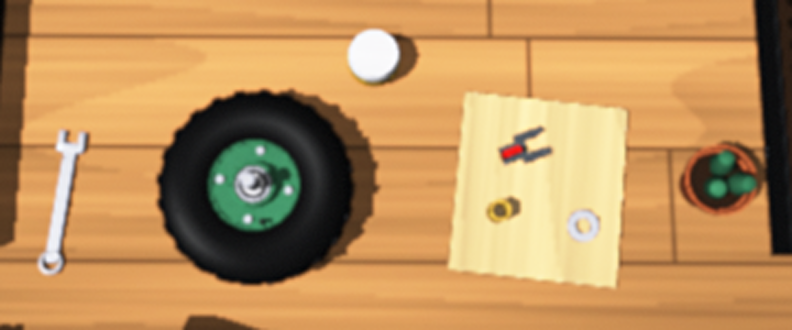

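Call:
carry_out:
  targets:
    - [[0.094,0.042,-0.043,0.1,0.04],[0.094,0.085,-0.087,0.1,0.08],[0.094,0.127,-0.13,0.1,0.12],[0.094,0.17,-0.174,0.1,0.16],[0.094,0.212,-0.218,0.1,0.2],[0.094,0.25,-0.262,0.1,0.24],[0.094,0.27,-0.305,0.1,0.28],[0.094,0.29,-0.348,0.1,0.326],[0.094,0.29,-0.348,0.1,0.326],[0.094,0.29,-0.348,0.1,0.326]]

```text
time_s: 2.15
position: [0.4659, 0.1733, 0.3055]
ee_rot: [3.141, -0.0, 3.141]
wrist_force: [0.1, 0.0, -0.7]
gripper_width: 1.003
grasp_force: 0.0
```

```bash
cat > w.py <<'E'
from h import *
import sys
from scipy.optimize import least_squares
def circ(xy):
    c=xy.mean(0)
    r=least_squares(lambda p:np.hypot(xy[:,0]-p[0],xy[:,1]-p[1])-p[2],[*c,.01],loss="soft_l1",f_scale=.001).x
    return r
E
python3 - <<'E'
from w import *
o=ctrl.get_obs();print(o["position"],o["ee_rot"],o["wrist_force"])
f=ctrl.grab_frame("wrist"); save(f,"w1"); print(-f["R"].T@f["t"])
P,u,v=pts(f); near=np.hypot(P[:,0]-.515,P[:,1]-.173)<.06
for lo in np.arange(.06,.15,.004):
    s=near&(P[:,2]>lo)&(P[:,2]<lo+.004)
    if s.sum()>5: print(round(lo,3),s.sum(),P[s].mean(0).round(4),P[s].min(0).round(4),P[s].max(0).round(4))
E
```

```text
[0.46591548 0.17331278 0.30548481] [ 3.14138985e+00 -5.14331183e-06  3.14105213e+00] [ 0.06671068  0.010614   -0.68366316]
[0.39730353 0.17381493 0.48454479]
0.06 539 [0.5115 0.1717 0.0635] [0.4566 0.1148 0.0618] [0.5728 0.2269 0.064 ]
0.064 3005 [0.5139 0.1735 0.0653] [0.4561 0.1133 0.064 ] [0.5745 0.2293 0.068 ]
0.068 492 [0.5063 0.1926 0.0694] [0.4561 0.1171 0.068 ] [0.5738 0.2329 0.072 ]
0.072 133 [0.5079 0.1795 0.0742] [0.4644 0.1414 0.072 ] [0.5465 0.2327 0.076 ]
0.076 957 [0.511  0.1664 0.0778] [0.4642 0.1372 0.076 ] [0.5458 0.1963 0.08  ]
0.08 28 [0.5125 0.169  0.0808] [0.465  0.1388 0.08  ] [0.5435 0.1961 0.0838]
0.084 14 [0.509  0.166  0.0862] [0.5065 0.1568 0.0841] [0.5155 0.1757 0.0873]
0.088 12 [0.5081 0.1688 0.0904] [0.5064 0.161  0.0886] [0.5117 0.1756 0.092 ]
0.092 9 [0.5095 0.1662 0.0938] [0.5065 0.1571 0.092 ] [0.5152 0.1756 0.096 ]
0.096 15 [0.5083 0.1675 0.0981] [0.5064 0.1586 0.096 ] [0.512  0.1756 0.0996]
0.1 13 [0.5085 0.1662 0.1021] [0.5067 0.1574 0.1002] [0.5139 0.1756 0.104 ]
0.104 10 [0.5078 0.1665 0.1063] [0.5066 0.1602 0.1043] [0.5101 0.1743 0.1079]
0.108 29 [0.5096 0.1671 0.1103] [0.507  0.1577 0.1082] [0.514  0.1755 0.1118]
0.112 15 [0.5093 0.1672 0.1127] [0.5077 0.1592 0.112 ] [0.512  0.1743 0.1137]
0.12 11 [0.5096 0.1653 0.1227] [0.5071 0.157  0.1213] [0.5156 0.1755 0.124 ]
0.124 16 [0.5093 0.1683 0.1262] [0.5062 0.1584 0.124 ] [0.5164 0.1767 0.1277]
0.128 148 [0.5151 0.167  0.1309] [0.5066 0.1573 0.1282] [0.5255 0.1767 0.132 ]
0.132 53 [0.5167 0.1666 0.1325] [0.5095 0.1598 0.132 ] [0.5235 0.1742 0.1335]
```

View pics/w1.png

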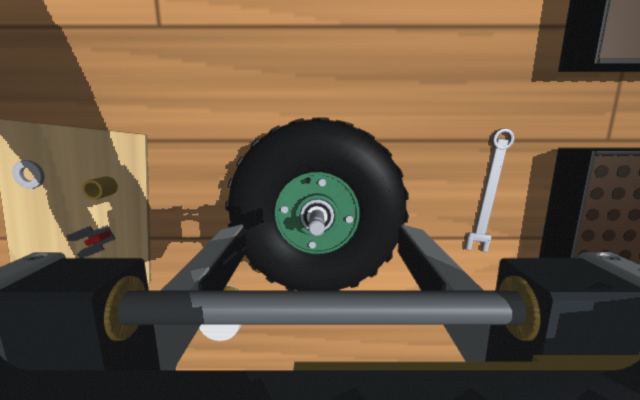

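Call:
carry_out:
  targets:
    - [[0.094,0,-0.06,0,0],[0.094,0,-0.12,0,0],[0.094,0,-0.18,0,0],[0.094,0,-0.24,-0.03,0],[0.094,0,-0.29,-0.06,0],[0.094,0.01,-0.333,-0.1,0],[0.094,0.01,-0.333,-0.1,0],[0.094,0.01,-0.333,-0.1,0]]

```text
time_s: 3.2
position: [0.4765, -0.1587, 0.2063]
ee_rot: [-3.142, 0.001, -3.14]
wrist_force: [0.1, -0.1, -0.2]
gripper_width: 0.999
grasp_force: 0.0
```

```bash
python3 - <<'E'
from w import *
o=ctrl.get_obs();print(o["position"])
f=ctrl.grab_frame("wrist"); save(f,"w2"); print(-f["R"].T@f["t"])
P,u,v=pts(f)
def rep(n,c,r,lo,hi):
    s=(np.hypot(P[:,0]-c[0],P[:,1]-c[1])<r)&(P[:,2]>lo)&(P[:,2]<hi)
    q=P[s]; 
    if len(q)<5: print(n,"none");return
    (x,y),R=cv2.minEnclosingCircle((q[:,:2]*1000).astype(np.float32))
    print(n,len(q),q.mean(0).round(4),q.min(0).round(4),q.max(0).round(4),"mec",x,y,R,circ(q[:,:2]).round(4))
rep("spacer top",(.485,-.16),.03,.040,.055)
rep("washer top",(.467,-.277),.035,.0135,.025)
rep("keeper",(.57,-.198),.06,.0115,.018)
rep("fin",(.57,-.185),.05,.033,.05)
s=(np.hypot(P[:,0]-.57,P[:,1]+.185)<.05)&(P[:,2]>.034)&(P[:,2]<.05)
r=cv2.minAreaRect((P[s][:,:2]*1000).astype(np.float32)); print(r)
s=(np.hypot(P[:,0]-.57,P[:,1]+.198)<.06)&(P[:,2]>.0115)&(P[:,2]<.05)
print(cv2.minAreaRect((P[s][:,:2]*1000).astype(np.float32)))
E
```

```text
[ 0.4765066  -0.15870737  0.20625582]
[ 0.40777851 -0.15828639  0.3852628 ]
spacer top 279 [ 0.4857 -0.161   0.0441] [ 0.4716 -0.1761  0.04  ] [ 0.5001 -0.1464  0.0466] mec 486.202392578125 -161.2224884033203 14.889132499694824 [ 0.4857 -0.1613  0.0128]
washer top 769 [ 0.4675 -0.2781  0.0165] [ 0.446  -0.2995  0.0136] [ 0.4888 -0.2566  0.0191] mec 467.46356201171875 -278.4383239746094 22.084760665893555 [ 0.4676 -0.278   0.017 ]
keeper 832 [ 0.5751 -0.2055  0.0129] [ 0.5509 -0.2478  0.0115] [ 0.6078 -0.1641  0.0178] mec 574.7417602539062 -205.96627807617188 41.84808349609375 [ 0.5782 -0.2089  0.0204]
fin 177 [ 0.5663 -0.18    0.0376] [ 0.5584 -0.1931  0.0331] [ 0.575  -0.1674  0.0403] mec 566.491455078125 -180.2617950439453 13.012791633605957 [ 0.5851 -0.1728  0.0216]
((566.9802856445312, -180.0973358154297), (10.418373107910156, 25.750577926635742), 18.599687576293945)
((576.9439697265625, -204.90647888183594), (44.08024597167969, 79.26344299316406), 21.755489349365234)
```

View pics/w2.png

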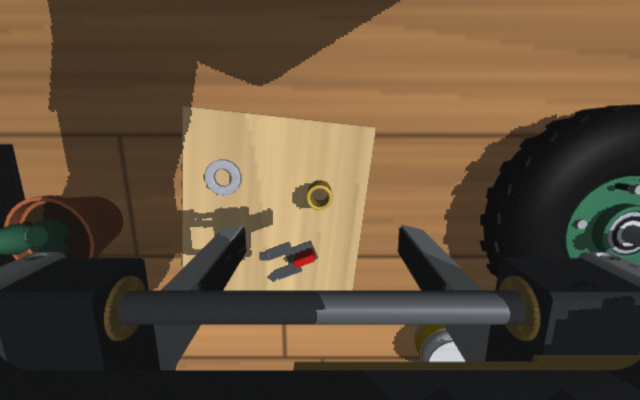

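Call:
carry_out:
  targets:
    - [[0.094,0.0095,-0.002,-0.06,0],[0.094,0.0095,-0.002,-0.12,0],[0.094,0.0095,-0.002,-0.165,0],[0.094,0.0095,-0.002,-0.187,0],[0.094,0.0095,-0.002,-0.187,0],[0.02,0.0095,-0.002,-0.187,0],[0.02,0.0095,-0.002,-0.187,0],[0.02,0.0095,-0.002,-0.187,0],[0.02,0.0095,-0.002,-0.187,0],[0.02,0.0095,-0.002,-0.187,0]]
  squeeze: 20

```text
time_s: 4.5
position: [0.4855, -0.162, 0.0185]
ee_rot: [-3.142, 0.0, -3.141]
wrist_force: [0.5, -0.8, -0.3]
gripper_width: 0.506
grasp_force: 0.0
```

Call:
carry_out:
  targets:
    - [[0.02,0,0,0,0],[0.02,0,0,0,0],[0.02,0,0,0,0],[0.02,0,0,0,0],[0.02,0,0,0,0],[0.02,0,0,0.06,0],[0.02,0,0,0.11,0],[0.02,0,0,0.16,0]]

```text
time_s: 5.5
position: [0.4852, -0.1618, 0.18]
ee_rot: [3.142, -0.0, -3.141]
wrist_force: [1.0, -0.5, -1.2]
gripper_width: 0.311
grasp_force: 20.0
```

Call:
carry_out:
  targets:
    - [[0.02,0.005,0.05,0.01,0],[0.02,0.015,0.11,0.01,0],[0.02,0.025,0.17,0.01,0],[0.02,0.035,0.23,0.01,0],[0.02,0.05,0.285,0.01,0],[0.02,0.065,0.329,0.01,0],[0.02,0.065,0.329,0.01,0],[0.02,0.065,0.329,0.01,0]]

```text
time_s: 6.5
position: [0.5502, 0.1666, 0.1881]
ee_rot: [-3.141, -0.001, -3.141]
wrist_force: [-0.5, -0.4, -1.8]
gripper_width: 0.317
grasp_force: 20.0
```

```bash
cat >> w.py <<'E'
def rep(P,n,c,r,lo,hi):
    s=(np.hypot(P[:,0]-c[0],P[:,1]-c[1])<r)&(P[:,2]>lo)&(P[:,2]<hi)
    q=P[s]; 
    if len(q)<5: print(n,"none");return
    (x,y),R=cv2.minEnclosingCircle((q[:,:2]*1000).astype(np.float32))
    print(n,len(q),q.mean(0).round(4),q.min(0).round(4),q.max(0).round(4),"mec",round(x,1),round(y,1),round(R,1),circ(q[:,:2]).round(4))
E
python3 - <<'E'
from w import *
o=ctrl.get_obs();print(o["position"])
f=ctrl.grab_frame("wrist"); save(f,"w3"); print(-f["R"].T@f["t"])
P,u,v=pts(f)
for lo in (.12,.124,.128,.13): rep(P,"axle>%g"%lo,(.516,.167),.02,lo,.14)
x,y,z=o["position"]
for a,b in((.0,.01),(.01,.02),(.015,.023),(.02,.03),(.024,.034)): rep(P,"sp%g"%a,(x,y),.0165,z+a,z+b)
E
```

```text
[0.55022902 0.16661222 0.18807255]
[0.48178313 0.16714236 0.36719365]
axle>0.12 520 [0.5159 0.1668 0.1312] [0.5066 0.1573 0.1218] [0.5262 0.1767 0.1342] mec 516.4 166.8 9.9 [0.516  0.1668 0.0069]
axle>0.124 512 [0.5161 0.1668 0.1313] [0.5066 0.1573 0.1244] [0.5262 0.1767 0.1342] mec 516.4 166.8 9.9 [0.5161 0.1668 0.0069]
axle>0.128 503 [0.5162 0.1668 0.1314] [0.5066 0.1573 0.1281] [0.5262 0.1767 0.1342] mec 516.5 166.8 9.9 [0.5163 0.1669 0.0068]
axle>0.13 461 [0.5163 0.1669 0.1316] [0.5073 0.1573 0.13  ] [0.526  0.1766 0.1342] mec 516.4 166.9 9.8 [0.5164 0.1669 0.0065]
sp0 482 [0.5495 0.1669 0.1932] [0.5361 0.1521 0.1881] [0.5623 0.1819 0.1981] mec 547.1 166.8 15.3 [0.5488 0.167  0.0127]
sp0.01 621 [0.5497 0.1668 0.2032] [0.5361 0.1522 0.1981] [0.5624 0.1818 0.208 ] mec 547.1 166.8 15.4 [0.5488 0.1669 0.0128]
sp0.015 511 [0.5497 0.1669 0.2072] [0.5362 0.1522 0.2031] [0.5624 0.1819 0.2111] mec 549.5 167.0 16.5 [0.5488 0.167  0.0127]
sp0.02 1448 [0.5503 0.1669 0.2134] [0.5362 0.1522 0.2081] [0.566  0.1819 0.2179] mec 550.0 166.7 16.5 [0.55   0.167  0.0128]
sp0.024 1237 [0.5505 0.1669 0.2144] [0.5363 0.1522 0.2121] [0.566  0.1819 0.222 ] mec 550.0 166.7 16.4 [0.5505 0.167  0.0129]
```

View pics/w3.png

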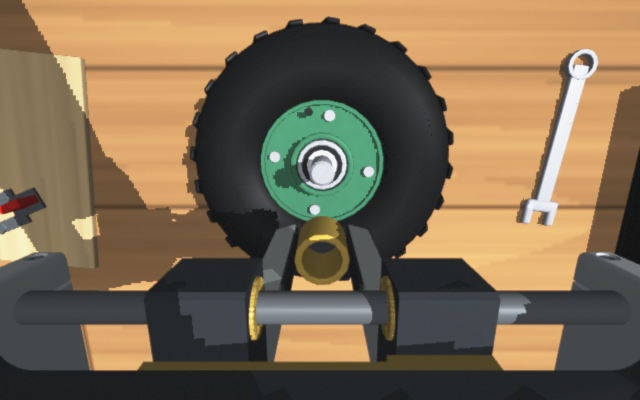

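Call:
carry_out:
  targets:
    - [[0.02,-0.0345,0,0,0],[0.02,-0.0345,0,0,0],[0.02,-0.0345,0,-0.03,0],[0.02,-0.0345,0,-0.045,0],[0.02,-0.0345,0,-0.048,0],[0.02,-0.0345,0,-0.05,0],[0.02,-0.0345,0,-0.051,0],[0.02,-0.0345,0,-0.052,0]]

```text
time_s: 7.55
position: [0.5162, 0.1671, 0.1369]
ee_rot: [3.141, 0.001, -3.141]
wrist_force: [0.1, -0.7, -0.8]
gripper_width: 0.317
grasp_force: 20.0
```

Call:
carry_out:
  targets:
    - [[0.02,0,0,-0.005,0],[0.02,0,0,-0.012,0],[0.02,0,0,-0.02,0],[0.02,0,0,-0.028,0],[0.02,0,0,-0.036,0],[0.02,0,0,-0.043,0],[0.02,0,0,-0.043,0]]

```text
time_s: 8.43
position: [0.5158, 0.167, 0.0929]
ee_rot: [-3.141, -0.001, -3.141]
wrist_force: [0.2, 0.5, -0.8]
gripper_width: 0.313
grasp_force: 20.0
```

Call:
carry_out:
  targets:
    - [[0.02,0,0,-0.003,0],[0.045,0,0,-0.003,0],[0.045,0,0,-0.003,0],[0.045,0,0,-0.003,0],[0.06,0,0,-0.003,0],[0.06,0,0,0.03,0],[0.094,0,0,0.08,0],[0.094,0,-0.06,0.1,0],[0.094,-0.01,-0.12,0.1,0],[0.094,-0.02,-0.18,0.1,0]]

```text
time_s: 9.68
position: [0.4956, -0.0146, 0.1938]
ee_rot: [-3.141, 0.001, -3.141]
wrist_force: [-0.4, 0.4, 0.5]
gripper_width: 0.991
grasp_force: 0.0
```

```bash
python3 - <<'E'
from w import *
print(ctrl.get_obs()["position"])
f=ctrl.grab_frame("top"); P,u,v=pts(f)
for a,b in ((.10,.108),(.108,.118),(.125,.14)): rep(P,"top%g"%a,(.516,.167),.025,a,b)
f=ctrl.grab_frame("wrist"); P,u,v=pts(f)
for a,b in ((.07,.075),(.075,.08),(.104,.108),(.108,.118),(.125,.14)): rep(P,"wr%g"%a,(.516,.167),.025,a,b)
f=ctrl.grab_frame("side");P,u,v=pts(f)
for a,b in ((.07,.075),(.075,.08),(.104,.108),(.108,.118),(.125,.14)): rep(P,"side%g"%a,(.516,.167),.025,a,b)
E
```

```text
[ 0.49558297 -0.01460248  0.19382807]
top0.1 10 [0.5105 0.1655 0.1042] [0.5034 0.154  0.1007] [0.5313 0.1794 0.1078] mec 516.6 167.9 14.7 [0.5177 0.167  0.0142]
top0.108 42 [0.516  0.1653 0.1124] [0.5051 0.153  0.1094] [0.5306 0.1815 0.1155] mec 517.7 167.1 14.7 [0.5182 0.168  0.0129]
top0.125 41 [0.5172 0.1667 0.1316] [0.5089 0.1583 0.1269] [0.5258 0.1761 0.1371] mec 517.1 166.9 9.7 [0.5171 0.1664 0.007 ]
wr0.07 51 [0.5156 0.1681 0.0737] [0.4935 0.1442 0.0712] [0.5409 0.1909 0.075 ] mec 517.3 168.2 24.4 [0.5172 0.1681 0.0238]
wr0.075 853 [0.5116 0.1612 0.0772] [0.4914 0.1425 0.075 ] [0.5409 0.1908 0.08  ] mec 516.0 166.9 24.9 [0.5171 0.1689 0.0207]
wr0.104 101 [0.512  0.1575 0.1061] [0.5021 0.1521 0.1042] [0.5286 0.1756 0.1079] mec 515.5 164.5 14.4 [0.5163 0.1659 0.0134]
wr0.108 567 [0.514  0.1617 0.1125] [0.5021 0.152  0.108 ] [0.5312 0.1805 0.118 ] mec 516.8 166.7 15.2 [0.517  0.1674 0.0123]
wr0.125 507 [0.5154 0.1645 0.1306] [0.5066 0.1556 0.125 ] [0.5261 0.1764 0.1335] mec 516.1 166.1 10.5 [0.5157 0.1651 0.0071]
side0.07 none
side0.075 21 [0.5008 0.163  0.0782] [0.4918 0.1488 0.0763] [0.5405 0.1802 0.0799] mec 516.1 167.1 24.4 [0.5181 0.1688 0.0225]
side0.104 none
side0.108 23 [0.5056 0.165  0.1124] [0.5003 0.1554 0.1081] [0.5106 0.1797 0.1171] mec 506.1 167.5 12.6 [0.5142 0.167  0.0119]
side0.125 none
```

Call:
carry_out:
  targets:
    - [[0.094,-0.005,-0.06,0,0],[0.094,-0.01,-0.12,0,0],[0.094,-0.02,-0.18,0,0],[0.094,-0.0285,-0.235,-0.02,0],[0.094,-0.0285,-0.265,-0.07,0],[0.094,-0.0285,-0.265,-0.13,0],[0.094,-0.0285,-0.265,-0.165,0],[0.094,-0.0285,-0.265,-0.178,0],[0.094,-0.0285,-0.265,-0.182,0],[0.094,-0.0285,-0.265,-0.182,0]]

```text
time_s: 11.08
position: [0.4683, -0.278, 0.0126]
ee_rot: [-3.141, 0.002, -3.141]
wrist_force: [-0.3, -1.1, 0.2]
gripper_width: 1.0
grasp_force: 0.0
```

Call:
carry_out:
  targets:
    - [[0.035,0,0,0,0],[0.035,0,0,0,0],[0.035,0,0,0,0],[0.035,0,0,0,0],[0.035,0,0,0,0],[0.035,0,0,0,0],[0.035,0,0,0,0],[0.035,0,0,0,0],[0.035,0,0,0,0]]

```text
time_s: 12.2
position: [0.4675, -0.278, 0.0114]
ee_rot: [-3.142, -0.0, -3.141]
wrist_force: [-0.1, -0.8, 0.1]
gripper_width: 0.458
grasp_force: 20.0
```

Call:
carry_out:
  targets:
    - [[0.035,0,0,0.05,0],[0.035,0,0.02,0.1,0],[0.035,0.01,0.07,0.14,0],[0.035,0.02,0.125,0.165,0],[0.035,0.03,0.185,0.179,0],[0.035,0.04,0.245,0.179,0],[0.035,0.05,0.305,0.179,0],[0.035,0.06,0.36,0.179,0],[0.035,0.0785,0.41,0.179,0],[0.035,0.0785,0.445,0.179,0]]

```text
time_s: 13.45
position: [0.5462, 0.1692, 0.19]
ee_rot: [3.142, -0.001, -3.14]
wrist_force: [-0.2, -0.4, -0.3]
gripper_width: 0.459
grasp_force: 20.0
```

Call:
carry_out:
  targets:
    - [[0.035,0,0,0,0],[0.035,0,0,0,0]]

```text
time_s: 13.7
position: [0.5459, 0.1665, 0.1903]
ee_rot: [-3.141, -0.0, -3.141]
wrist_force: [-0.3, -0.1, -0.6]
gripper_width: 0.456
grasp_force: 20.0
```

```bash
python3 - <<'E'
from w import *
o=ctrl.get_obs();print(o["position"],o["wrist_force"],o["gripper_width"])
f=ctrl.grab_frame("wrist"); save(f,"w4")
P,u,v=pts(f)
for lo in (.124,.128): rep(P,"axle>%g"%lo,(.516,.167),.02,lo,.138)
rep(P,"spacer",(.516,.167),.02,.106,.117)
x,y,z=o["position"]
for a,b in((-.006,.0),(0,.006),(.004,.012)): rep(P,"wa%g"%a,(x,y),.025,z+a,z+b)
c=f["image"][100:340,180:460,::-1]; cv2.imwrite("pics/w4c.png",cv2.resize(c,None,fx=2,fy=2))
E
```

```text
[0.54589622 0.16651821 0.19027946] [-0.28983943 -0.13226268 -0.63658961] 0.45581979635971537
axle>0.124 498 [0.516  0.1669 0.1313] [0.5065 0.157  0.1244] [0.5263 0.1767 0.1334] mec 516.5 167.0 10.0 [0.516  0.1669 0.0069]
axle>0.128 491 [0.5161 0.1669 0.1314] [0.5065 0.157  0.1285] [0.5263 0.1767 0.1334] mec 516.5 167.0 10.0 [0.5162 0.1669 0.0068]
spacer 442 [0.5134 0.1677 0.1125] [0.5021 0.153  0.1062] [0.5307 0.1816 0.1148] mec 516.7 167.3 14.9 [0.5173 0.1673 0.013 ]
wa-0.006 41 [0.5441 0.1676 0.1896] [0.525  0.1494 0.1881] [0.5582 0.185  0.1902] mec 539.6 167.0 18.6 [0.5407 0.1669 0.0165]
wa0 2828 [0.5453 0.1669 0.1951] [0.5247 0.1438 0.1903] [0.5684 0.1897 0.1963] mec 544.2 166.6 24.3 [0.5453 0.1669 0.0171]
wa0.004 2814 [0.5456 0.167  0.1956] [0.5249 0.1438 0.1943] [0.5681 0.1897 0.2023] mec 544.1 166.5 24.3 [0.5462 0.1669 0.0171]
```

View pics/w4c.png

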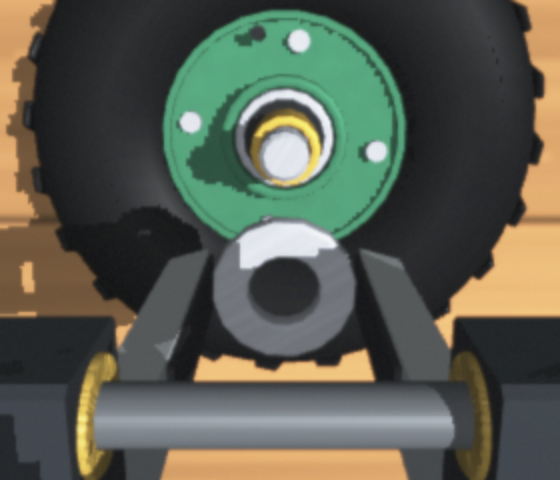

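Call:
carry_out:
  targets:
    - [[0.035,-0.03,0,0,0],[0.035,-0.03,0,0,0],[0.035,-0.03,0,-0.035,0],[0.035,-0.03,0,-0.05,0],[0.035,-0.03,0,-0.054,0],[0.035,-0.03,0,-0.056,0],[0.035,-0.03,0,-0.058,0],[0.035,-0.03,0,-0.06,0]]

```text
time_s: 14.75
position: [0.5162, 0.1671, 0.1308]
ee_rot: [3.141, 0.001, -3.141]
wrist_force: [0.9, -0.5, -1.0]
gripper_width: 0.456
grasp_force: 20.0
```

Threaded with no force. Lower to just above the spacer and release, then narrow the fingers above the washer.

Call:
carry_out:
  targets:
    - [[0.035,0,0,-0.004,0],[0.035,0,0,-0.008,0],[0.035,0,0,-0.011,0],[0.035,0,0,-0.012,0],[0.055,0,0,-0.012,0],[0.055,0,0,-0.012,0],[0.06,0,0,-0.012,0],[0.06,0,0,-0.012,0],[0.06,0,0,0.02,0],[0.03,0,0,0.06,0]]

```text
time_s: 16.0
position: [0.5156, 0.1669, 0.1908]
ee_rot: [-3.141, -0.002, -3.141]
wrist_force: [1.0, -0.0, -0.1]
gripper_width: 0.564
grasp_force: 0.0
```

Call:
carry_out:
  targets:
    - [[0.03,-0.03,0,0.02,0],[0.03,-0.06,0,0.02,0],[0.03,-0.06,0,0.02,0],[0.03,-0.06,0,0.02,0]]

```text
time_s: 16.5
position: [0.4565, 0.1671, 0.2106]
ee_rot: [3.141, 0.0, -3.141]
wrist_force: [0.4, -0.7, 0.3]
gripper_width: 0.32
grasp_force: 0.0
```

```bash
python3 - <<'E'
from w import *
o=ctrl.get_obs();print(o["position"],o["wrist_force"],o["gripper_width"]*94)
f=ctrl.grab_frame("wrist"); save(f,"w5")
P,u,v=pts(f)
rep(P,"axle",(.516,.167),.02,.126,.14)
rep(P,"washer",(.516,.167),.028,.112,.125)
s=(np.hypot(P[:,0]-.516,P[:,1]-.167)<.022)&(np.hypot(P[:,0]-.516,P[:,1]-.167)>.012)&(P[:,2]>.1)
print(np.median(P[s],0), np.percentile(P[s][:,2],[5,25,50,75,95]))
E
```

```text
[0.45650991 0.16709963 0.21057607] [ 0.37310063 -0.69458697  0.25689794] 30.102042891408377
axle 363 [0.5151 0.1668 0.1311] [0.5061 0.1568 0.1264] [0.526  0.1762 0.1335] mec 516.2 167.0 10.2 [0.5152 0.1667 0.0071]
washer 1198 [0.5134 0.1675 0.1204] [0.4945 0.1459 0.112 ] [0.5376 0.189  0.1249] mec 516.1 167.5 22.0 [0.5165 0.1673 0.0174]
[0.51202974 0.16791797 0.12083671] [0.11802439 0.12023673 0.12083671 0.12127689 0.12203838]
```

Call:
carry_out:
  targets:
    - [[0.03,0.06,0,0,0],[0.03,0.06,0,0,0],[0.03,0.06,0,-0.05,0],[0.03,0.06,0,-0.08,0],[0.03,0.06,0,-0.086,0],[0.03,0.06,0,-0.087,0],[0.03,0.06,0,-0.088,0]]

```text
time_s: 17.42
position: [0.5166, 0.1672, 0.1238]
ee_rot: [3.141, 0.002, -3.141]
wrist_force: [0.5, -0.1, 0.4]
gripper_width: 0.319
grasp_force: 0.0
```

Call:
carry_out:
  targets:
    - [[0.03,0,0,-0.0005,0],[0.03,0,0,-0.001,0],[0.03,0,0,-0.001,0]]

```text
time_s: 17.8
position: [0.5161, 0.1671, 0.1216]
ee_rot: [3.142, 0.0, -3.141]
wrist_force: [1.0, -0.4, 0.0]
gripper_width: 0.321
grasp_force: 0.0
```

Call:
carry_out:
  targets:
    - [[0.03,0,0,-0.0005,0],[0.03,0,0,-0.001,0],[0.03,0,0,-0.0015,0],[0.03,0,0,-0.0015,0]]

```text
time_s: 18.3
position: [0.5162, 0.1671, 0.1205]
ee_rot: [3.141, 0.001, -3.141]
wrist_force: [-0.7, -0.7, 5.4]
gripper_width: 0.317
grasp_force: 2.6
```

Call:
carry_out:
  targets:
    - [[0.03,0,0,-0.0003,0],[0.03,0,0,-0.0006,0],[0.03,0,0,-0.001,0],[0.03,0,0,-0.001,0]]

```text
time_s: 18.8
position: [0.5162, 0.1671, 0.1195]
ee_rot: [3.141, 0.001, -3.141]
wrist_force: [-2.1, -0.3, 5.0]
gripper_width: 0.318
grasp_force: 2.7
```

Call:
carry_out:
  targets:
    - [[0.03,0,0,-0.0005,0],[0.03,0,0,-0.001,0],[0.03,0,0,-0.0015,0],[0.03,0,0,-0.0015,0]]

```text
time_s: 19.3
position: [0.5162, 0.1671, 0.118]
ee_rot: [3.141, 0.001, -3.141]
wrist_force: [-1.3, -1.8, 6.0]
gripper_width: 0.32
grasp_force: 2.6
```

Call:
carry_out:
  targets:
    - [[0.03,0,0,-0.0003,0],[0.03,0,0,-0.0006,0],[0.03,0,0,-0.0006,0]]

```text
time_s: 19.68
position: [0.5162, 0.1671, 0.1174]
ee_rot: [3.141, 0.001, -3.141]
wrist_force: [-2.5, -0.5, 4.4]
gripper_width: 0.316
grasp_force: 2.7
```

Call:
carry_out:
  targets:
    - [[0.03,0,0,-0.0003,0],[0.03,0,0,-0.0006,0],[0.03,0,0,-0.0006,0]]

```text
time_s: 20.05
position: [0.5163, 0.1671, 0.1168]
ee_rot: [3.141, 0.001, -3.141]
wrist_force: [-1.6, -0.3, 5.7]
gripper_width: 0.318
grasp_force: 2.8
```

Call:
carry_out:
  targets:
    - [[0.03,0,0,-0.0003,0],[0.03,0,0,-0.0005,0],[0.03,0,0,-0.0005,0]]

```text
time_s: 20.42
position: [0.5164, 0.1671, 0.1167]
ee_rot: [3.141, 0.001, -3.141]
wrist_force: [-3.4, -0.8, 10.2]
gripper_width: 0.321
grasp_force: 4.8
```

Call:
carry_out:
  targets:
    - [[0.03,0,0,-0.0003,0],[0.03,0,0,-0.0004,0],[0.03,0,0,-0.0004,0]]

```text
time_s: 20.8
position: [0.5165, 0.1672, 0.1167]
ee_rot: [3.141, 0.002, -3.141]
wrist_force: [-4.6, -1.4, 12.4]
gripper_width: 0.32
grasp_force: 6.5
```

Call:
carry_out:
  targets:
    - [[0.03,0,0,0.01,0],[0.03,0,0,0.06,0],[0.06,0,-0.05,0.08,-0.15],[0.06,0.01,-0.11,0.08,-0.32],[0.06,0.02,-0.17,0.08,-0.5],[0.06,0.03,-0.23,0.08,-0.68],[0.06,0.04,-0.28,0.06,-0.85],[0.06,0.045,-0.32,0.03,-1.02],[0.06,0.051,-0.347,0.01,-1.18],[0.06,0.051,-0.347,0.01,-1.22]]

```text
time_s: 22.05
position: [0.5663, -0.1815, 0.1235]
ee_rot: [-3.139, -0.002, 1.916]
wrist_force: [0.2, 1.0, 0.5]
gripper_width: 0.641
grasp_force: 0.0
```

Call:
carry_out:
  targets:
    - [[0.06,0,0,0,0],[0.06,0,0,0,0],[0.06,0,0,0,0]]

```text
time_s: 22.42
position: [0.5672, -0.1797, 0.1258]
ee_rot: [3.141, 0.0, 1.923]
wrist_force: [-0.2, 0.4, 0.4]
gripper_width: 0.639
grasp_force: 0.0
```

```bash
python3 - <<'E'
from w import *
o=ctrl.get_obs();print(o["position"],o["ee_rot"],o["gripper_width"]*94)
f=ctrl.grab_frame("wrist"); save(f,"w6"); print(-f["R"].T@f["t"])
P,u,v=pts(f)
d=np.hypot(P[:,0]-.567,P[:,1]+.18)
s=(d<.025)&(P[:,2]>.035)&(P[:,2]<.045)
print("fin",s.sum(),cv2.minAreaRect((P[s][:,:2]*1000).astype(np.float32)),P[s][:,2].mean())
s=(d<.08)&(P[:,2]>.0115)&(P[:,2]<.043)
print("all",cv2.minAreaRect((P[s][:,:2]*1000).astype(np.float32)))
s=(d<.08)&(P[:,2]<.012)&(P[:,2]>.005); print("board",np.median(P[s][:,2]))
c=f["image"][100:400,120:520,::-1]; cv2.imwrite("pics/w6c.png",cv2.resize(c,None,fx=1.5,fy=1.5))
f=ctrl.grab_frame("top"); P,u,v=pts(f)
E
```

```text
[ 0.56717362 -0.17965507  0.12575705] [3.14115906e+00 3.87547953e-04 1.92290961e+00] 60.08901549186762
[ 0.54280403 -0.1156039   0.3047932 ]
fin 304 ((567.6896362304688, -179.91273498535156), (9.042726516723633, 26.14124870300293), 20.30240249633789) 0.03799497029221985
all ((566.2785034179688, -176.693603515625), (44.7410888671875, 123.47576904296875), 21.540393829345703)
board 0.008782956685209963
```

View pics/w6c.png

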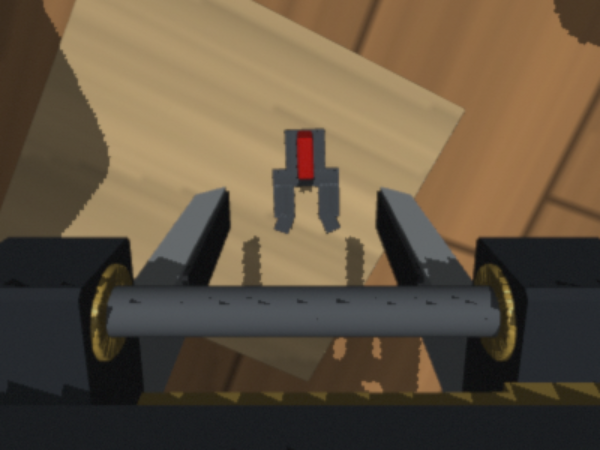

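Call:
carry_out:
  targets:
    - [[0.06,0,0,-0.05,0],[0.06,0,0,-0.09,0],[0.06,0,0,-0.104,0],[0.06,0,0,-0.1075,0],[0.0,0,0,-0.1075,0],[0.0,0,0,-0.1075,0],[0.0,0,0,-0.1075,0],[0.0,0,0,-0.1075,0],[0.0,0,0,-0.1075,0],[0.0,0,0,-0.1075,0]]
  squeeze: 25

```text
time_s: 23.78
position: [0.5671, -0.1799, 0.0179]
ee_rot: [3.141, 0.0, 1.922]
wrist_force: [-0.1, -0.2, 0.1]
gripper_width: 0.103
grasp_force: 25.0
```

Call:
carry_out:
  targets:
    - [[0.0,0,0,0,0],[0.0,0,0,0,0],[0.0,0,0,0,0],[0.0,0,0,0,0]]

```text
time_s: 24.28
position: [0.5671, -0.1799, 0.0179]
ee_rot: [3.141, 0.0, 1.922]
wrist_force: [0.1, 0.3, 2.9]
gripper_width: 0.102
grasp_force: 25.0
```

Call:
carry_out:
  targets:
    - [[0.0,0,0,0.03,0],[0.0,0,0.01,0.085,0],[0.0,-0.01,0.05,0.13,0],[0.0,-0.02,0.1,0.16,0],[0.0,-0.03,0.155,0.17,0],[0.0,-0.04,0.215,0.17,0],[0.0,-0.05,0.275,0.17,0],[0.0,-0.06,0.33,0.17,0],[0.0,-0.073,0.385,0.17,0],[0.0,-0.083,0.434,0.16,0]]

```text
time_s: 25.52
position: [0.4835, 0.256, 0.1782]
ee_rot: [3.141, -0.0, 1.922]
wrist_force: [0.3, -0.2, -1.3]
gripper_width: 0.105
grasp_force: 25.0
```

Call:
carry_out:
  targets:
    - [[0.0,0,0,-0.02,0],[0.0,0,0,-0.03,0],[0.0,0,0,-0.03,0],[0.0,0,0,-0.03,0]]

```text
time_s: 26.02
position: [0.4845, 0.2537, 0.1485]
ee_rot: [3.141, -0.0, 1.921]
wrist_force: [0.8, 0.6, -0.8]
gripper_width: 0.103
grasp_force: 25.0
```

```bash
python3 - <<'E'
from w import *
o=ctrl.get_obs();print(o["position"],o["ee_rot"],o["wrist_force"],o["gripper_width"]*94)
f=ctrl.grab_frame("wrist"); save(f,"w7"); print(-f["R"].T@f["t"])
P,u,v=pts(f)
rep(P,"axle",(.516,.167),.015,.127,.136)
r=np.hypot(P[:,0]-.516,P[:,1]-.167); s=(r<.022)&(r>.012)&(P[:,2]>.1)&(P[:,2]<.125)
print("washer z",np.percentile(P[s][:,2],[5,25,50,75,95]))
# keeper frame about TCP
a=np.deg2rad(110.2); ex=np.array([np.cos(a),np.sin(a)]); ey=np.array([-ex[1],ex[0]])
q=P[:,:2]-o["position"][:2]; kx=q@ex; ky=q@ey; h=P[:,2]-o["position"][2]
s=(kx>-.062)&(kx<.03)&(abs(ky)<.026)&(h>-.02)&(h<.0)
print("plate n",s.sum())
for lo in np.arange(-.06,.02,.01):
    t=s&(kx>=lo)&(kx<lo+.01)
    if t.sum()>3: print(round(lo,2),t.sum(),"ky",ky[t].min().round(4),ky[t].max().round(4),"h",np.percentile(h[t],[10,50,90]).round(4), "inner",ky[t&(ky>0)].min().round(4) if (t&(ky>0)).any() else 0,ky[t&(ky<0)].max().round(4) if (t&(ky<0)).any() else 0)
print("axle in keeper frame",(np.array([.5163,.1669])-o["position"][:2])@np.stack([ex,ey],1))
c=f["image"][60:400,120:520,::-1]; cv2.imwrite("pics/w7c.png",cv2.resize(c,None,fx=1.5,fy=1.5))
E
```

```text
[0.4844974  0.25366287 0.14853622] [ 3.14072476e+00 -8.02185339e-05  1.92083400e+00] [ 0.82637505  0.61339786 -0.76903447] 9.703636723360912
[0.46021549 0.31765736 0.3276143 ]
axle 521 [0.5159 0.1691 0.1312] [0.5065 0.1581 0.1271] [0.5262 0.1781 0.1336] mec 516.9 167.9 10.5 [0.5159 0.1688 0.007 ]
washer z [0.11526383 0.11578409 0.11621249 0.11666581 0.11727145]
plate n 313
-0.03 8 ky -0.0046 0.0065 h [-0.0057 -0.0048 -0.0045] inner 0.0059 -0.0039
0.0 77 ky -0.0121 0.0138 h [-0.006  -0.0051 -0.0043] inner 0.0062 -0.0044
0.01 228 ky -0.012 0.0138 h [-0.0081 -0.0055 -0.0039] inner 0.0005 -0.0001
axle in keeper frame [-0.09240773  0.00011255]
```

View pics/w7c.png

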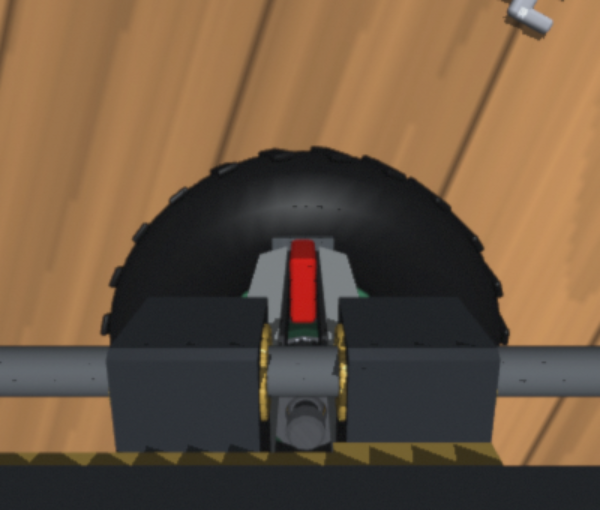

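```bash
python3 - <<'E'
from w import *
o=ctrl.get_obs()
f=ctrl.grab_frame("wrist"); P,u,v=pts(f)
a=np.deg2rad(110.1); ex=np.array([np.cos(a),np.sin(a)]); ey=np.array([-ex[1],ex[0]])
q=P[:,:2]-o["position"][:2]; kx=q@ex; ky=q@ey; h=P[:,2]-o["position"][2]
im=f["image"][v,u].astype(int); red=(im[:,0]>90)&(im[:,1]<50)
s=red&(abs(kx)<.03)&(abs(ky)<.03)&(h>.015)
print("fin",s.sum(),kx[s].min(),kx[s].max(),ky[s].min(),ky[s].max(),h[s].mean(),np.polyfit(kx[s],ky[s],1))
s=(abs(kx+.0925)<.013)&(abs(ky)<.015)&(P[:,2]>.1295)&(P[:,2]<.136)
print("axle",s.sum(),kx[s].min(),kx[s].max(),ky[s].min(),ky[s].max(),P[s][:,2].mean())
s=(kx>.008)&(kx<.02)&(abs(ky)<.02)&(h>-.0075)&(h<-.002)
print("plate rear",ky[s].min(),ky[s].max(),kx[s].max(),np.median(h[s]))
E
```

```text
fin 765 -0.012809500979705306 0.013076733198593172 -0.00392367250564052 0.00558322035486561 0.019981582556672015 [0.01137723 0.00077581]
axle 468 -0.10133262937701061 -0.082193115734613 -0.009860327657150161 0.00881856572326566 0.13145597817683116
plate rear -0.012029803708972296 0.013791155152542943 0.01306583825308077 -0.005232989732305404
```

Call:
carry_out:
  targets:
    - [[0.0,0,0,-0.01,0],[0.0,0,0,-0.02,0],[0.0,0,0,-0.0224,0],[0.0,0,0,-0.0224,0],[0.0,0.0035,-0.0094,-0.0224,0],[0.0,0.0071,-0.0187,-0.0224,0],[0.0,0.0071,-0.0187,-0.0224,0]]

```text
time_s: 27.0
position: [0.4915, 0.2345, 0.1256]
ee_rot: [3.141, 0.0, 1.921]
wrist_force: [-0.3, 0.1, 0.2]
gripper_width: 0.105
grasp_force: 25.0
```

Call:
carry_out:
  targets:
    - [[0.0,0.0,0.0,0.0006,0],[0.0,0.0014,-0.0037,0.0006,0],[0.0,0.0028,-0.0074,0.0006,0],[0.0,0.0043,-0.0112,0.0006,0],[0.0,0.005,-0.013,0.0006,0],[0.0,0.0057,-0.015,0.0006,0],[0.0,0.0057,-0.015,0.0006,0]]

```text
time_s: 27.88
position: [0.4969, 0.2203, 0.126]
ee_rot: [-3.142, 0.0, 1.922]
wrist_force: [-0.2, -0.4, -0.9]
gripper_width: 0.105
grasp_force: 25.0
```

Call:
carry_out:
  targets:
    - [[0.0,0.0005,-0.0014,0,0],[0.0,0.001,-0.0028,0,0],[0.0,0.0015,-0.0042,0,0],[0.0,0.002,-0.0056,0,0],[0.0,0.0025,-0.0066,0,0],[0.0,0.0029,-0.0075,0,0],[0.0,0.0029,-0.0075,0,0]]

```text
time_s: 28.75
position: [0.4998, 0.2128, 0.1261]
ee_rot: [-3.142, 0.0, 1.922]
wrist_force: [-0.2, 0.9, -0.6]
gripper_width: 0.107
grasp_force: 25.0
```

Call:
carry_out:
  targets:
    - [[0.0,0.0005,-0.0014,0,0],[0.0,0.001,-0.0028,0,0],[0.0,0.0015,-0.0042,0,0],[0.0,0.002,-0.0056,0,0],[0.0,0.0025,-0.0066,0,0],[0.0,0.0029,-0.0075,0,0],[0.0,0.0029,-0.0075,0,0]]

```text
time_s: 29.62
position: [0.5027, 0.2053, 0.126]
ee_rot: [3.142, -0.0, 1.922]
wrist_force: [-0.1, -0.5, -1.0]
gripper_width: 0.101
grasp_force: 25.0
```

Remaining ≈ 7.7 mm; go 5.5 mm, then feel for the end in small steps.

Call:
carry_out:
  targets:
    - [[0.0,0.0005,-0.0012,0,0],[0.0,0.0009,-0.0024,0,0],[0.0,0.0013,-0.0034,0,0],[0.0,0.0017,-0.0044,0,0],[0.0,0.002,-0.0052,0,0],[0.0,0.002,-0.0052,0,0]]

```text
time_s: 30.38
position: [0.5047, 0.2001, 0.126]
ee_rot: [-3.142, 0.0, 1.922]
wrist_force: [-0.0, -0.3, -1.6]
gripper_width: 0.103
grasp_force: 25.0
```

Call:
carry_out:
  targets:
    - [[0.0,0.0002,-0.0005,0,0],[0.0,0.0004,-0.001,0,0],[0.0,0.0005,-0.0014,0,0],[0.0,0.0005,-0.0014,0,0]]

```text
time_s: 30.88
position: [0.5052, 0.1987, 0.1261]
ee_rot: [3.142, 0.0, 1.922]
wrist_force: [-0.4, -0.0, -0.9]
gripper_width: 0.104
grasp_force: 25.0
```

Call:
carry_out:
  targets:
    - [[0.0,0.0001,-0.0004,0,0],[0.0,0.0003,-0.0008,0,0],[0.0,0.0003,-0.0008,0,0]]

```text
time_s: 31.25
position: [0.5055, 0.1979, 0.126]
ee_rot: [-3.142, 0.0, 1.922]
wrist_force: [0.4, -0.3, -0.8]
gripper_width: 0.101
grasp_force: 25.0
```

Call:
carry_out:
  targets:
    - [[0.0,0.0001,-0.0003,0,0],[0.0,0.0002,-0.0006,0,0],[0.0,0.0002,-0.0006,0,0]]

```text
time_s: 31.62
position: [0.5056, 0.1976, 0.1261]
ee_rot: [3.142, -0.0, 1.922]
wrist_force: [-0.1, 2.1, -0.7]
gripper_width: 0.104
grasp_force: 25.0
```

Call:
carry_out:
  targets:
    - [[0.0,0.0001,-0.0003,0,0],[0.0,0.0002,-0.0005,0,0],[0.0,0.0002,-0.0005,0,0]]

```text
time_s: 32.0
position: [0.5056, 0.1974, 0.1261]
ee_rot: [3.142, -0.001, 1.922]
wrist_force: [-2.7, 5.4, 0.0]
gripper_width: 0.103
grasp_force: 25.0
```

Call:
carry_out:
  targets:
    - [[0.0,-0.0002,0.0007,0,0],[0.0,-0.0002,0.0007,-0.0004,0],[0.03,-0.0002,0.0007,-0.0004,0],[0.03,-0.0002,0.0007,-0.0004,0],[0.04,-0.0002,0.0007,-0.0004,0],[0.04,-0.0002,0.0007,-0.0004,0],[0.04,-0.0002,0.0007,0.03,0],[0.05,-0.0002,0.0007,0.08,0],[0.05,-0.03,0.0207,0.1,0],[0.05,-0.06,0.0207,0.12,0]]

```text
time_s: 33.25
position: [0.445, 0.2182, 0.2467]
ee_rot: [3.141, -0.0, 1.922]
wrist_force: [0.7, 1.0, 0.7]
gripper_width: 0.531
grasp_force: 0.0
```

```bash
python3 - <<'E'
from w import *
o=ctrl.get_obs();print(o["position"],o["wrist_force"],o["gripper_width"]*94)
f=ctrl.grab_frame("wrist"); save(f,"w8"); P,u,v=pts(f)
a=np.deg2rad(110.1); ex=np.array([np.cos(a),np.sin(a)]); ey=np.array([-ex[1],ex[0]])
q=P[:,:2]-np.array([.5164,.1668]); kx=q@ex; ky=q@ey
im=f["image"][v,u].astype(int); red=(im[:,0]>90)&(im[:,1]<50)
s=red&(kx>0)&(kx<.06)&(abs(ky)<.03)&(P[:,2]>.142)
print("fin",s.sum(),kx[s].min(),kx[s].max(),ky[s].min(),ky[s].max(),P[s][:,2].mean())
for lo in (-.02,-.01,.012,.022,.032,.04):
    t=(kx>lo)&(kx<lo+.008)&(abs(ky)<.02)&(abs(ky)>.0105)&(P[:,2]>.11)&(P[:,2]<.13)
    if t.sum(): print(lo,t.sum(),np.median(P[t][:,2]))
c=f["image"][100:400,120:520,::-1]; cv2.imwrite("pics/w8c.png",cv2.resize(c,None,fx=1.5,fy=1.5))
E
```

```text
[0.44500113 0.21818108 0.24672197] [0.7068076  1.0233635  0.69602515] 49.89912518000586Traceback (most recent call last):
  File "<stdin>", line 8, in <module>
    return umr_minimum(a, axis, None, out, keepdims, initial, where)
ValueError: zero-size array to reduction operation minimum which has no identity
```

Call:
carry_out:
  targets:
    - [[0.05,0.0,0,0.03,0],[0.05,0.04,-0.04,0.03,0],[0.05,0.085,-0.08,0.03,0],[0.05,0.1,-0.12,0.03,0],[0.05,0.1,-0.12,0.03,0],[0.05,0.1,-0.12,0.03,0]]

```text
time_s: 34.05
position: [0.5457, 0.0978, 0.2759]
ee_rot: [-3.141, -0.0, 1.922]
wrist_force: [0.4, 0.4, 0.2]
gripper_width: 0.534
grasp_force: 0.0
```

```bash
python3 - <<'E'
from w import *
f=ctrl.grab_frame("wrist"); P,u,v=pts(f)
c=f["image"][0:330,120:560,::-1]; cv2.imwrite("pics/w8c.png",cv2.resize(c,None,fx=1.5,fy=1.5))
a=np.deg2rad(110.1); ex=np.array([np.cos(a),np.sin(a)]); ey=np.array([-ex[1],ex[0]])
q=P[:,:2]-np.array([.5164,.1668]); kx=q@ex; ky=q@ey
s=(kx>.015)&(kx<.06)&(abs(ky)<.03)&(P[:,2]>.142)&(P[:,2]<.155)
if s.any(): print("fin",s.sum(),kx[s].min(),kx[s].max(),ky[s].min(),ky[s].max(),P[s][:,2].mean())
for lo in (-.02,-.01,.012,.022,.032,.04):
    t=(kx>lo)&(kx<lo+.008)&(abs(ky)<.02)&(abs(ky)>.0085)&(P[:,2]>.11)&(P[:,2]<.13)
    if t.sum(): print(lo,t.sum(),np.median(P[t][:,2]))
E
```

```text
fin 309 0.01996207553622841 0.04537056405050778 -0.004280498012637114 0.005344093157888585 0.14541663663568333
-0.02 168 0.12032600388336184
-0.01 152 0.12039412736368563
0.012 168 0.12028277241760238
0.022 70 0.12016263419146178
0.032 67 0.1201823852539583
0.04 50 0.12002890843732009
```

View pics/w8c.png

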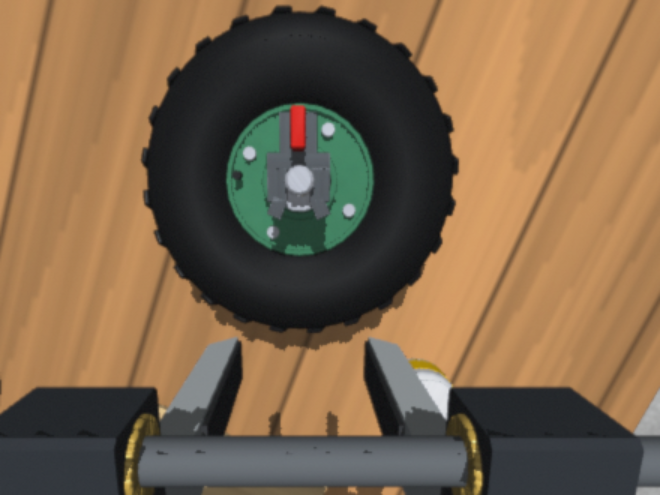

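The picture shows the keeper straddling the axle (300,180) with the red fin at (298,127). The plate is level at z 0.120, its fin is centred 32.7 mm from the axle (33 nominal), and the gripper is clear.

```bash
python3 -c "
from plant import ctrl
print(ctrl.close_job())"
```

```text
the job is handed in; nothing more can be done
None
```

I handed the job in at about 34 s. The spacer and washer are on the axle and the bearing is pressed to its stop (about 12 N at the wrist). The keeper measured home and level in the groove, and the gripper is clear. The hand-in call gave no verdict, and I did not re-measure the tin, cactus or wrench at the end.

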